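Blow off the jig, then be the third hand at the sprung stop

ROBOT

A 6-joint arm with a two-finger parallel gripper is mounted at the origin on the work surface. World frame = base frame: x ahead of the robot, y to its left, z up, the work surface at z = 0. Lengths are in m, angles in rad, forces in N, time in s.
With the tool pointing down it reaches from about 0.375 to 0.9 m from the base axis. Payload 3.1 kg.
Tool frame: the origin (TCP) lies at the very end of the fingers, on their centre line; the grasp point (between the pads) lies 19 mm behind it; x points along the fingers, y is the direction in which the jaws open and shut, and the axes are right-handed (so a half turn about x gives the same grasp; the last joint's range is limited). The gripper opens to 85 mm and grips with 20 to 120 N. Pads are 22 mm wide; open, the fingers measure 114 mm over their backs; the gripper's body (76 mm by 85 mm) begins 54 mm behind the grasp point. The pads swing forward as they close: fully open they stand 13 mm farther back than shut.
Start: joints at [-1.512, 0.527, 1.433, -0, 1.181, -0.178], TCP at [0.147, -0.607, 0.231] pointing down, gripper open.
Joint ranges: [-3.08, 3.08], [-0.75, 2.2], [0.22, 2.44], [-1.43, 4.57], [0, 2.65], [-2.85, 2.85]. Speed limits (rad/s): [2.79, 2.79, 3.14, 3.14, 3.14, 3.14].

INTERFACE

Orientations are given as a unit quaternion [x, y, z, w].
In Python, from station import sense, snapshot, camera_model, sign_off gives the robot as it stands.
- The arm moves only by the tool step_arm, never from a script. Its argument "increments" is one flat list of numbers, 5 for each row, row after row: the shift along the tool's x, y, z in units of 60 mm (1.0 is 60 mm), then the turn about the tool's x in units of 5 degrees (1.0 is 5 degrees), then the closure, from 0 (fully open) to 1 (shut). A call has exactly 5 rows; each row is the pose to reach, as a shift and turn from the pose measured when the call began, along the tool's axes at that moment; what a row does not reach only later rows make up. A row lasts 1/8 s, in which the tool goes at most 62.5 mm and 10.7 degrees, less where a joint would pass 70% of its speed; a pose out of reach is approached as far as the arm can. A call with a gripper value outside its range is refused whole. The fingers move at their own pace and stop on an object; "grip_force" is the grip in N (left out, the last holds). Time passes only in rows, so rows that repeat a pose let the fingers close, or fill a call up. It gives the time, the measured TCP pose, the force and the opening at its end, in the units of the state.
- sense(): the state, without advancing time (a new reading comes with each control period).
- snapshot(name): name is "scene" or "top"; returns the picture (480x640x3 uint8, blue, green, red); there is no depth.
- camera_model(name): a dict with "vertical_fov" (degrees; the focal length in pixels is half the picture's height over the tangent of half this angle, whatever the lens; pixels are square), "cx", "cy" (the principal point, pixels), "D" ([k1, k2, p1, p2, k3] as OpenCV has them; the pictures are not rectified), "R" (3x3) and "t" (3): a world point X has camera coordinates R X + t. Camera axes: x right, y down, z forward; pixel columns grow to the right and rows downward; lengths in m; the calibration is good to about 2 mm. A picture is of the moment at which its call begins. camera_model takes no time and is no camera call.
- sign_off(): hands the job in, once; it reports no verdict.
The state is a dict: "t": time; "q": joint angles; "qd": joint speeds; "tau": joint torques, N m; "tcp_pos": TCP position; "tool_rot": TCP orientation; "force": force on the tool from outside, world axes, zero at the start; "ft_torque": the same for the moment, N m; "finger_gap": opening from 0.0 (shut) to 1.0 (fully open).
Only numpy, scipy, OpenCV 4.12 (cv2) and the standard library are available. Lean on these libraries where they do the work, as an engineer would, in place of code of your own. Each camera call takes 0.05 s, during which the arm holds its last target. There are 200 camera calls.

TASK

First clear the jig with the clamped air gun: squeeze its red trigger fully, keep it squeezed for about half a second, then let it spring right back. Then pick up the aluminium bracket, stand it flat on the jig plate, square to the orange sprung bar and centred on its white line, and gently press the bracket's upright face against the bar until the bar has gone in about half of its travel (about 10 N). Finish while still holding it pressed there, steadily, so that a colleague can put in the screws; leave the jar, the brass flange and the screwdriver where they are.

Things in the scene. Friction and masses are not known exactly. Their poses are not given: they have to be found in the camera images.
- jig_plate (a point): Centre of the top face of the jig's fixed aluminium plate, 180 (x) by 130 (y) by 12 mm, lying on the bench (height 0). z is up; x points level towards the orange stop bar: press that way. The free plate in front of the bar runs from x = -90 to +35 mm. A fixed back plate stands behind the bar, from x = 71 mm, 36 mm high.
- stop_bar (a joint): How far the orange bar is pushed in, m: 0 at rest, 0.014 at its hard stop, 0.007 half-way. Its springs push back with about 4.5 N at the start plus 0.9 N per mm (10.8 N half-way). Two green marks on the jig plate beside the bar's ends show where its front face should end.
- bar_face (a point): Point on the front face of the orange stop bar, at mid-width (white line), 18 mm above the jig plate's top; moves with the bar. Axes as the jig's (x: pressing direction). At rest it is 35 mm ahead (+x) of jig_plate. The bar is 104 mm wide (y), 14 mm thick, its top 36 mm above the plate.
- bracket: Loose aluminium bracket, 0.2 to 0.3 kg, on its foot. Origin: centre of the foot's underside; z up, x towards the upright flange. Foot 60 (x) by 70 (y) by 6 mm; flange across the +x end, 8 mm thick, 70 wide, 40 high, its outer face goes on the bar; central upright web, 12 mm thick (y), from x = -30 mm to the flange, top 46 mm above the underside.
- bracket_grip (a point): Point inside the bracket's web where it is best gripped, from above with the fingers on the two sides of the web: 5 mm behind (-x) the bracket's origin and 30 mm above its underside. Axes as the bracket's.
- bracket_face (a point): Middle of the outer face of the bracket's flange, 30 mm ahead (+x) of the bracket's origin and 18 mm above its underside. Axes as the bracket's; x is the outward direction of the face.
- gun_handle (a point): Point on the axis of the fixed upright handle of the blue air gun, 125 mm above the bench. The gun is clamped upside down: its nozzle points level along x, towards the jig; z is up. The handle is 22 (x) by 26 mm (y) thick and its top is 158 mm above the bench; barrel and clamp stay below 73 mm.
- trigger_pad (a point): Middle of the red trigger's thickness, 125 mm above the bench; moves with it. The trigger, 16 mm wide and 8 mm thick, stands 35 mm ahead (gun_handle's +x) of the handle's axis at rest and 20 mm ahead when squeezed. Handle and trigger can be pinched together from above: 50 mm across at rest, 35 mm squeezed.
- trigger (a joint): Angle of the red trigger, rad: 0 released, 0.26 fully squeezed towards the handle. It hinges low, at 68 mm above the bench, and its tip is 148 mm above the bench. A spring returns it: about 2 N to start and 6 N fully squeezed, at the height of gun_handle.
- jar_mid (a point): Middle of an amber jar with white lid, 48 mm in diameter, 62 mm tall; not to be disturbed.
- flange_mid (a point): Middle of a brass flange, a disc 60 mm in diameter with a 32 mm hub, 40 mm tall; not to be disturbed.
- driver: Screwdriver with a yellow handle, 190 mm long, lying on the bench to the right of the jig (seen from the robot); not to be disturbed.

How it is judged:
On the way, in this order (a step that is already met when the one before it is completed fails the run):
1. the trigger is squeezed home (over 0.21 rad for 0.3 s) before the bracket comes to the jig (value of joint trigger above 0.21 rad and horizontal distance between bracket_grip and jig_plate above 0.12 m), for 0.3 s.
2. the trigger is let go and has sprung back (under 0.04 rad) (value of joint trigger below 0.04 rad), for 0.2 s.
At the end, for the whole second after the job is handed in: The robot still holds the bracket pressed: bar 3 to 11.5 mm in and still, 5 to 17 N between bracket and bar, the fingers on the bracket; the bracket's face on the bar within 6 mm of its middle sideways, down on the plate within 4 mm, square and upright within 5 degrees; trigger released (value of joint stop_bar between 0.003 and 0.0115 m and contact force between bracket and stop_bar between 5 and 17 N and velocity of joint stop_bar between -0.004 and 0.004 m/s and contact force between the fingers and bracket above 3 N and x of bracket_face in the frame of bar_face between -0.004 and 0.004 m and y of bracket_face in the frame of bar_face between -0.006 and 0.006 m and z of bracket_face in the frame of bar_face between -0.004 and 0.004 m and angle between the x axis of bracket_face and the x axis of bar_face, either way round below 0.09 rad and angle between bracket's own z axis and vertical below 0.09 rad and linear speed of bracket below 0.01 m/s and value of joint trigger below 0.04 rad); the arm keeps its last pose, push and grip.
It fails at once if the bar is rammed with more than 30 N (contact force between bracket and stop_bar above 30 N).
It fails at once if the jar is disturbed (moved over 25 mm) (distance of jar_mid from where it was at the start of the episode above 0.025 m).
It fails at once if the brass flange is disturbed (moved over 25 mm) (distance of flange_mid from where it was at the start of the episode above 0.025 m).
It fails at once if the screwdriver is disturbed (moved over 25 mm) (distance of driver from where it was at the start of the episode above 0.025 m).
It also fails if it takes over 54 s, if anything falls off the work surface, if the arm or the gripper's body presses on something with over 40 N, if the wrist force passes 120 N, or if a joint passes its speed limit or range.

## Working session

There is one attempt and no reset: what is moved stays moved. The work goes in short steps, Python scripts to look and compute and a tool call to move; the robot and the scene stay as the last step left them, time stands still between calls to the robot, and variables do not carry over. Pictures are saved under pics/ and viewed, about 8 in all and at most 12, crops included, and the job is handed in when it is done.

Besides the shell and the picture viewer there is one more tool, called as name(argument=value, ...) on one line, values as JSON. step_arm: Moves the arm, as the interface text tells. Its arguments: {"type":"object","properties":{"increments":{"type":"array","items":{"type":"number"}},"grip_force":{"type":"number"}},"required":["increments"]}

```bash
mkdir -p pics
python3 - <<'E'
from station import *
import cv2
for n in("scene","top"):
    cv2.imwrite(f"pics/{n}0.png",snapshot(n)); print(n,camera_model(n))
print(sense())
E
```

```text
scene {'vertical_fov': 49.54903447068666, 'cx': 317.9547252114881, 'cy': 236.11099176237423, 'D': array([-0.12595779,  0.        ,  0.        ,  0.        ,  0.        ]), 'R': array([[ 0.01342051,  0.99985431,  0.01054782],
       [ 0.66491162, -0.00104521, -0.74692131],
       [-0.74680146,  0.01703743, -0.66482877]]), 't': array([ 0.03676962, -0.30253012,  1.45419511])}
top {'vertical_fov': 44.64768026064412, 'cx': 320.45583352719416, 'cy': 240.31329570177212, 'D': array([-0.08717147,  0.        ,  0.        ,  0.        ,  0.        ]), 'R': array([[-0.0076775 , -0.99991013, -0.01099022],
       [-0.99106544,  0.00907216, -0.13306759],
       [ 0.13315534,  0.0098704 , -0.99104603]]), 't': array([-0.01753586,  0.56985965,  1.31008083])}
{'t': 0.1, 'q': array([-1.51151586e+00,  5.28383827e-01,  1.43374817e+00, -2.25989672e-05,
        1.18137847e+00, -1.78493938e-01]), 'qd': array([-8.15399912e-04, -3.84192467e-04, -1.32574659e-03, -7.66702092e-05,
       -3.94361430e-04, -1.48655786e-04]), 'tau': array([ 5.37554820e-05, -4.43303633e+01, -1.78586608e+01, -2.65613808e-04,
        3.84852159e-03, -7.78540379e-07]), 'tcp_pos': array([ 0.14720128, -0.6067763 ,  0.2304332 ]), 'tool_rot': array([ 0.70214782,  0.08454832, -0.70208178,  0.08319375]), 'force': array([-0.02552667, -0.45087058,  0.61514728]), 'ft_torque': array([-0.04749714,  0.02629806,  0.07503038]), 'finger_gap': 1.0030263023401367}
```

View pics/scene0.png

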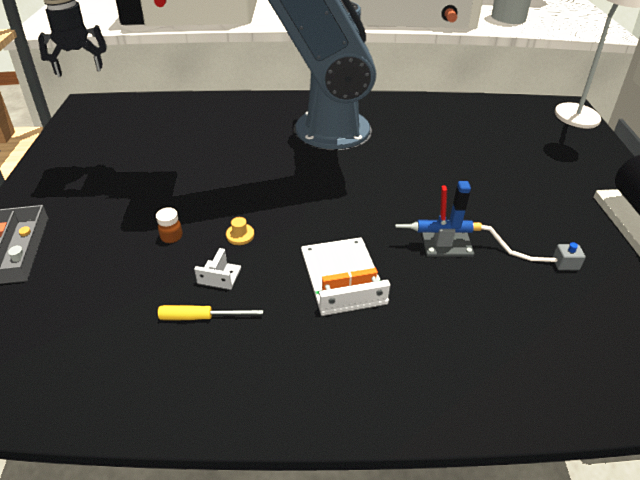

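View pics/top0.png

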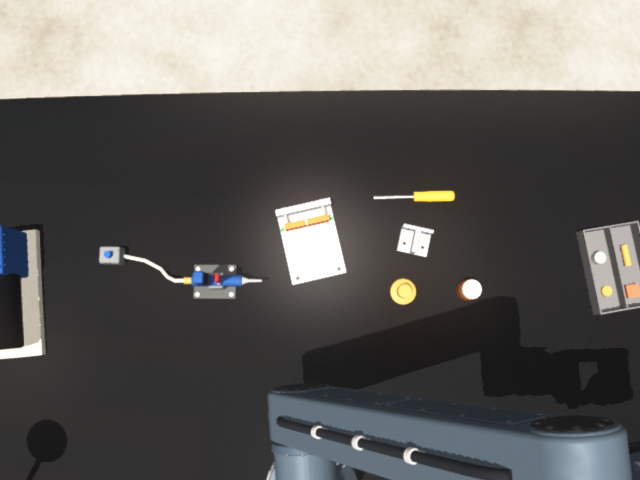

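Scene view: gun at about (450,220), jig (345,275), bracket (218,270), jar (169,225), flange (240,232), driver (210,313). Top view: gun (215,281), jig (312,245), bracket (415,240). Next I'll take close crops.

```bash
cat > h.py <<'E'
import numpy as np, cv2
from station import *
def K(c):
    f=240/np.tan(np.radians(c["vertical_fov"])/2); return np.array([[f,0,c["cx"]],[0,f,c["cy"]],[0,0,1.]])
def ray(n,px):
    c=camera_model(n); p=cv2.undistortPoints(np.array(px,float).reshape(-1,1,2),K(c),c["D"]).reshape(-1,2)
    d=np.c_[p,np.ones(len(p))]@c["R"]; return -c["R"].T@c["t"],d
def onz(n,px,z):
    o,d=ray(n,px); return o+d*((z-o[2])/d[:,2])[:,None]
def proj(n,X):
    c=camera_model(n); return cv2.projectPoints(np.array(X,float).reshape(-1,1,3),cv2.Rodrigues(c["R"])[0],c["t"],K(c),c["D"])[0].reshape(-1,2)
def tri(pt,ps):
    o1,d1=ray("top",pt);o2,d2=ray("scene",ps);d1=d1[0];d2=d2[0]
    s=np.linalg.lstsq(np.c_[d1,-d2],o2-o1,rcond=None)[0]; a=o1+s[0]*d1;b=o2+s[1]*d2; return (a+b)/2,np.linalg.norm(a-b)
E
python3 - <<'E'
from h import *
t=cv2.imread("pics/top0.png");s=cv2.imread("pics/scene0.png")
def crop(i,x,y,w=80,h=60): return cv2.resize(i[y:y+h,x:x+w],None,fx=5,fy=5,interpolation=cv2.INTER_NEAREST)
def crop2(i,x,y): return cv2.resize(i[y:y+75,x:x+100],(400,300),interpolation=cv2.INTER_NEAREST)
m=np.vstack([np.hstack([crop(t,180,250),crop(t,380,210)]),np.hstack([crop2(t,262,193),crop(s,420,175)])])
cv2.imwrite("pics/c1.png",m)
m=np.vstack([np.hstack([crop(s,180,240),crop2(s,295,235)])])
cv2.imwrite("pics/c2.png",m)
for n,i in(("top",t),("scene",s)):
    hsv=cv2.cvtColor(i,cv2.COLOR_BGR2HSV)
    for k,lo,hi in(("red",(0,200,90),(4,255,255)),("red2",(175,200,90),(180,255,255)),("blue",(105,150,60),(125,255,255)),("orange",(8,200,120),(18,255,255)),("white",(0,0,130),(180,60,255))):
        _,_,st,ce=cv2.connectedComponentsWithStats(cv2.inRange(hsv,lo,hi))
        for a,b in zip(st[1:],ce[1:]):
            if a[4]>15 and 100<b[1]<330 and 140<b[0]<500: print(n,k,a,b.round(1))
E
```

```text
top blue [192 272  11  13 129] [197.  277.9]
top blue [222 276  19  10 146] [232.  280.8]
top white [373 195  41   4 131] [393.4 196.6]
top white [ 275  197   72   89 4105] [310.8 242.5]
top white [397 223  37  34 902] [414.3 239.6]
top white [123 254  61  29 300] [154.1 267.5]
top white [195 265  23   8 136] [205.4 267.6]
top white [228 265   8   7  43] [231.2 267.7]
top white [241 277  21   8  93] [249.3 280.2]
top white [462 279  20  21 327] [471.6 288.8]
top white [194 285  41  13 445] [213.9 291.9]
scene red [441 185   6  34 130] [443.3 201.1]
scene blue [458 181  13  12 135] [463.7 186.5]
scene blue [418 206  55  27 687] [447.4 223.1]
scene orange [175 221   5   6  18] [177.2 224. ]
scene orange [169 226   9   6  18] [172.5 228.7]
scene orange [352 273  24  12 160] [361.9 278.3]
scene orange [323 277  26  12 173] [336.8 282.4]
scene white [337 115  34  30 299] [356.8 131.9]
scene white [306 135   7   4  19] [308.9 136.9]
scene white [156 207  22  19 336] [166.6 216.2]
scene white [395 222  24   8 101] [408.4 225.3]
scene white [423 233  10   6  45] [427.5 235.1]
scene white [454 233  15   7  34] [462.2 236.8]
scene white [ 301  237   90   78 3967] [343.1 275.2]
scene white [428 247   8   6  32] [431.4 249.9]
scene white [449 246  24   7 100] [461.2 249.8]
scene white [ 194  248   47   41 1053] [217.6 271.3]
scene white [210 310  53   4 188] [238.  311.7]
```

View pics/c1.png

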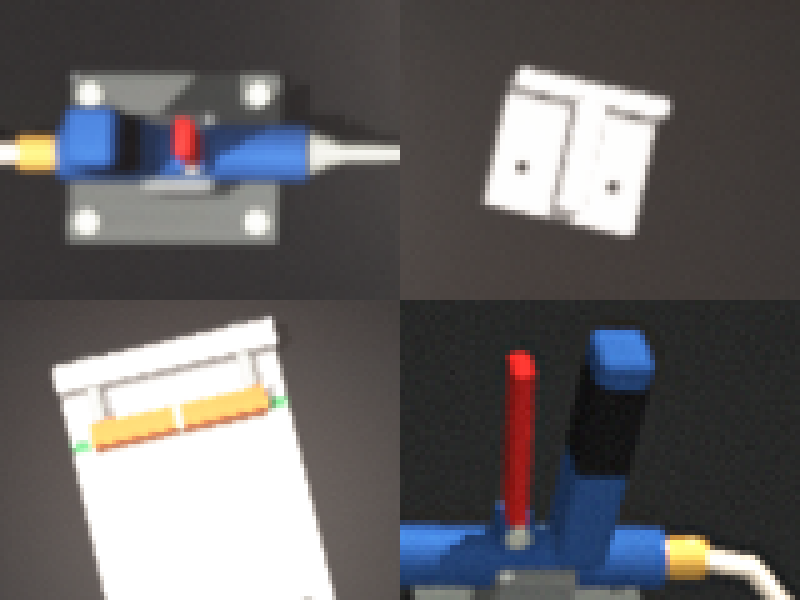

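View pics/c2.png

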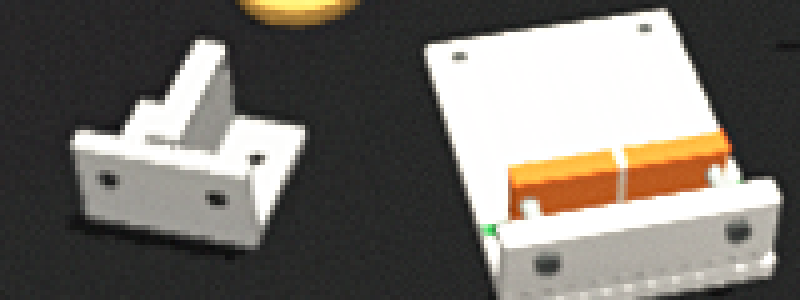

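Crops: the gun's handle top is at about (197.5,277) in the top view, the trigger tip (216,274). The bracket's flange edge runs (403,223)-(434,230) and its foot's rear corners are (396,251) and (427,257). The jig's white line is at (307,221). Now world coordinates.

Run:
```python
from h import *
np.set_printoptions(precision=4,suppress=True)
t=cv2.imread("pics/top0.png");s=cv2.imread("pics/scene0.png")
print("cams",ray("top",[[0,0]])[0],ray("scene",[[0,0]])[0])
# gun
print("handle top",onz("top",[[197.3,277.3]],.158),onz("scene",[[463.9,183.5]],.158),tri([197.3,277.3],[463.9,183.5]))
print("trig tip",onz("top",[[216.2,274.0]],.148),onz("scene",[[443.5,186.3]],.148))
print("clamp base corners z~.01",onz("top",[[193.5,264.5],[235.5,264.5],[235.5,298],[193.3,298]],.008))
print("nozzle",onz("top",[[262,280.3]],.06), "hose",onz("top",[[186,280]],.06))
# jig edges
g=cv2.cvtColor(t,cv2.COLOR_BGR2GRAY).astype(float)
def edges(rows,a,b,thr=120):
    L=[];Rr=[]
    for r in rows:
        x=np.where(g[r,a:b]>thr)[0]+a
        i=x[0];L.append((i-(g[r,i]-thr)/(g[r,i]-g[r,i-1]),r))
        i=x[-1];Rr.append((i+(g[r,i]-thr)/(g[r,i]-g[r,i+1]),r))
    return L,Rr
def line(p):
    l=cv2.fitLine(p[:,:2].astype(np.float32),cv2.DIST_HUBER,0,.001,.001).ravel(); d=l[:2]*np.sign(l[0]); return d,l[2:]
L,Rr=edges(range(238,272),265,365)
dl,pl=line(onz("top",L,.012));dr,pr=line(onz("top",Rr,.012))
print("jig left",dl,np.degrees(np.arctan2(dl[1],dl[0])),pl,"right",np.degrees(np.arctan2(dr[1],dr[0])),pr)
d=dl+dr;d/=np.linalg.norm(d);n=np.array([-d[1],d[0]]);print("width",(pl-pr)@n)
yaw=np.arctan2(d[1],d[0])
# front edge
F=[]
for c in range(296,338):
    y=np.where(g[250:300,c]>120)[0]+250;i=y[-1];F.append((c,i+(g[i,c]-120)/(g[i,c]-g[i+1,c])))
fw=onz("top",F,.012)[:,:2];fx=np.median(fw@d)
mid=n*(((pl@n)+(pr@n))/2);C=mid+d*(fx+.09)
print("jig yaw",np.degrees(yaw),"centre",C,"front slope",np.degrees(np.arctan2(*np.polyfit(fw@n,fw@d,1)[:1],1)))
# orange
hsv=cv2.cvtColor(t,cv2.COLOR_BGR2HSV);m=cv2.inRange(hsv,(8,130,100),(22,255,255))[205:235,270:345]
ys,xs=np.nonzero(m);w=onz("top",np.c_[xs+270,ys+205],.048)[:,:2]-C
print("orange x",np.percentile(w@d,[0,5,95,100]),"y",np.percentile(w@n,[0,100]),len(xs))
wl=onz("top",[[306.8,221.2]],.048)[0,:2]-C;print("white line",wl@d,wl@n)
wl=onz("scene",[[349.2,277.5]],.048);print("scene white line top",wl,(wl[0,:2]-C)@d,(wl[0,:2]-C)@n)
# bracket
A=onz("top",[[402.9,222.9],[433.9,229.5]],.040);B=onz("top",[[396.5,250.7],[426.5,256.7]],.006)
print("br flange",A,np.linalg.norm(A[0]-A[1]),"rear",B,np.linalg.norm(B[0]-B[1]))
f=A.mean(0)[:2];b=B.mean(0)[:2];v=f-b;print("len",np.linalg.norm(v),"origin",(f+b)/2,"yaw",np.degrees(np.arctan2(v[1],v[0])),[np.degrees(np.arctan2((P[0]-P[1])[1],(P[0]-P[1])[0]))-90 for P in(A,B)])
print("flange,jar,driver",onz("top",[[404,291]],.03),onz("top",[[471.6,288.8]],.062),onz("top",[[374,197]],.005))
from scipy.spatial.transform import Rotation as R
print(R.from_quat(sense()["tool_rot"]).as_matrix())
```

```text
cams [ 0.3902 -0.0356  1.374 ] [ 1.2867 -0.0619  0.7404]
handle top [[0.4777 0.2351 0.158 ]] [[0.4797 0.2376 0.158 ]] (array([0.4781, 0.2368, 0.1567]), np.float64(0.0027821092514155044))
trig tip [[0.4852 0.1972 0.148 ]] [[0.4757 0.1998 0.148 ]]
clamp base corners z~.01 [[0.5189 0.2781 0.008 ]
 [0.5181 0.1784 0.008 ]
 [0.4395 0.1776 0.008 ]
 [0.44   0.2771 0.008 ]]
nozzle [[0.477  0.1099 0.06  ]] hose [[0.4788 0.2827 0.06  ]]
jig left [0.9767 0.2144] 12.380391 [0.5364 0.0622] right 12.318947 [ 0.5392 -0.0746]
width 0.13425212
jig yaw 12.349669 centre [0.5693 0.0007] front slope -0.07163932534142467
orange x [0.0353 0.0358 0.0477 0.0491] y [-0.0503  0.049 ] 149
white line 0.04437045258950309 -0.0016124293815551792
scene white line top [[0.6236 0.0119 0.048 ]] 0.055439594084456735 -0.0006826483470609809
br flange [[ 0.6083 -0.2133  0.04  ]
 [ 0.5922 -0.2848  0.04  ]] 0.07321032023011088 rear [[ 0.5477 -0.201   0.006 ]
 [ 0.5328 -0.2714  0.006 ]] 0.07200879577739892
len 0.06141603635083819 origin [ 0.5702 -0.2426] yaw -12.057060707004458 [np.float64(-12.680443097319099), np.float64(-11.933697382710577)]
flange,jar,driver [[ 0.4516 -0.2131  0.03  ]] [[ 0.4534 -0.3615  0.062 ]] [[ 0.6773 -0.1506  0.005 ]]
[[-0.0001  0.2355 -0.9719]
 [ 0.0019 -0.9719 -0.2355]
 [-1.     -0.0019 -0.0003]]
```

step_arm(increments=[0, -0.4, -0.93, 0.5, 0, 0, -0.8, -1.86, 1, 0, 0, -1.2, -2.79, 1.6, 0, 0, -1.6, -3.72, 2.2, 0, 0, -2.0, -4.65, 2.8, 0], grip_force=20)

```text
t: 0.72
tcp_pos: [0.3914, -0.4229, 0.2305]
tool_rot: [-0.707, 0.002, 0.707, 0.004]
force: [1.0, -0.5, 0.5]
finger_gap: 0.998
```

```bash
cat >> h.py <<'E'
from scipy.spatial.transform import Rotation as Rot
def go(x,y,z,ang):
    "units to reach TCP x,y,z with tool y at world angle ang (deg)"
    s=sense();R=Rot.from_quat(s["tool_rot"]).as_matrix();p=s["tcp_pos"]
    a=np.degrees(np.arctan2(R[1,1],R[0,1]));d=R.T@(np.array([x,y,z])-p)/.06
    print("t",round(s["t"],2),"tcp",p.round(4),"ang",round(a,2),"tilt",R[2].round(4),"gap",round(s["finger_gap"],3),"F",s["force"].round(2),"q6",s["q"][5].round(2))
    print(" ->",(x,y,z,ang),"units",d.round(3),"turn",round((a-ang)/5,2))
E
python3 -c "
from h import *
go(.56,-.05,.23,-90.6);go(.478,.2295,.23,-90.6)"
```

```text
t 0.72 tcp [ 0.3914 -0.4229  0.2305] ang -90.49 tilt [-1.0e+00 -2.4e-03  3.0e-04] gap 0.998 F [ 0.95 -0.55  0.53] q6 0.56
 -> (0.56, -0.05, 0.23, -90.6) units [ 0.022 -6.239 -2.757] turn 0.02
t 0.72 tcp [ 0.3914 -0.4229  0.2305] ang -90.49 tilt [-1.0e+00 -2.4e-03  3.0e-04] gap 0.998 F [ 0.95 -0.55  0.53] q6 0.56
 -> (0.478, 0.2295, 0.23, -90.6) units [  0.033 -10.886  -1.35 ] turn 0.02
```

step_arm(increments=[0, -1, -0.3, 0, 0, 0, -2, -0.6, 0, 0, 0, -3, -0.9, 0, 0, 0, -4, -1.1, 0, 0, 0, -5, -1.3, 0, 0])

```text
t: 1.35
tcp_pos: [0.472, -0.1216, 0.231]
tool_rot: [-0.707, 0.002, 0.707, 0.004]
force: [0.9, 0.2, -0.5]
finger_gap: 1.0
```

step_arm(increments=[0, -1, 0, 0, 0, 0, -2, 0, 0, 0, 0, -3, 0, 0, 0, 0, -4, 0, 0, 0, 0, -5, 0, 0, 0])

```text
t: 1.98
tcp_pos: [0.4743, 0.1804, 0.2316]
tool_rot: [-0.707, 0.002, 0.707, 0.004]
force: [0.8, -0.3, 0.5]
finger_gap: 1.0
```

```bash
python3 -c "
from h import *
go(.478,.2295,.19,-90.6);go(.478,.2295,.106,-90.6)"
```

```text
t 1.98 tcp [0.4743 0.1804 0.2316] ang -90.51 tilt [-1.0e+00 -2.5e-03  6.0e-04] gap 1.0 F [ 0.76 -0.33  0.52] q6 1.72
 -> (0.478, 0.2295, 0.19, -90.6) units [ 0.695 -0.818 -0.055] turn 0.02
t 1.98 tcp [0.4743 0.1804 0.2316] ang -90.51 tilt [-1.0e+00 -2.5e-03  6.0e-04] gap 1.0 F [ 0.76 -0.33  0.52] q6 1.72
 -> (0.478, 0.2295, 0.106, -90.6) units [ 2.095 -0.814 -0.056] turn 0.02
```

step_arm(increments=[0, -0.8, -0.05, 0, 0, 0, -0.82, -0.05, 0, 0, 0.6, -0.82, -0.05, 0, 0, 1.4, -0.82, -0.05, 0, 0, 2.05, -0.82, -0.05, 0, 0])

```text
t: 2.6
tcp_pos: [0.4771, 0.2285, 0.1072]
tool_rot: [-0.706, 0.003, 0.708, 0.004]
force: [0.1, -1.1, 0.4]
finger_gap: 0.998
```

```bash
python3 -c "
from h import *
go(.478,.2295,.106,-90.6)
i=snapshot('scene');cv2.imwrite('pics/g1.png',cv2.resize(i[110:270,390:540],None,fx=3.7,fy=3.7))"
```

```text
t 2.6 tcp [0.4771 0.2285 0.1072] ang -90.56 tilt [-1.     -0.0018  0.0019] gap 0.998 F [ 0.09 -1.14  0.42] q6 1.81
 -> (0.478, 0.2295, 0.106, -90.6) units [ 0.02  -0.016 -0.015] turn 0.01
```

View pics/g1.png

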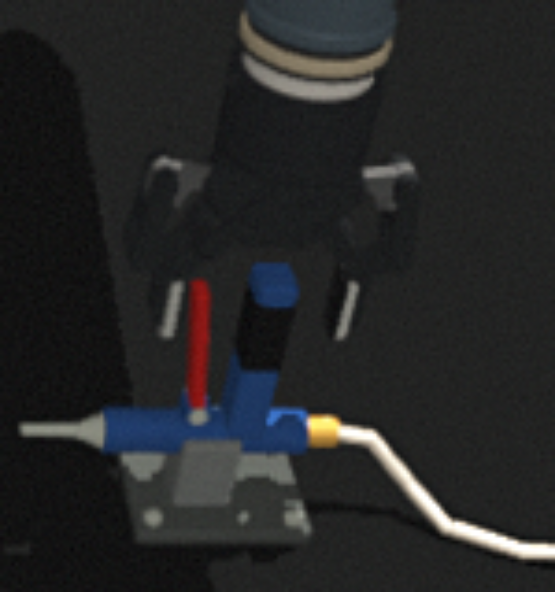

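The fingers straddle handle (272,330 in the crop) and trigger (199,330) with room on both sides; closing.

step_arm(increments=[0, -0.02, 0, 0, 0.4, 0, -0.02, 0, 0, 0.5, 0, -0.02, 0, 0, 0.6, 0, -0.02, 0, 0, 0.7, 0, -0.02, 0, 0, 0.7], grip_force=25)

```text
t: 3.28
tcp_pos: [0.4748, 0.2282, 0.1048]
tool_rot: [-0.704, 0.004, 0.71, 0.003]
force: [-1.3, -4.2, 6.8]
finger_gap: 0.431
```

step_arm(increments=[0, 0, 0, 0, 0.7, 0, 0, 0, 0, 0.7, 0, 0, 0, 0, 0.7, 0, 0, 0, 0, 0.7, 0, 0, 0, 0, 0.7])

```text
t: 3.9
tcp_pos: [0.4748, 0.2282, 0.1049]
tool_rot: [-0.704, 0.004, 0.71, 0.003]
force: [0.0, -0.9, -1.0]
finger_gap: 0.425
```

```bash
python3 -c "
from h import *
go(.478,.2295,.106,-90.6)
i=snapshot('scene');cv2.imwrite('pics/g2.png',cv2.resize(i[110:270,390:540],None,fx=3.7,fy=3.7))"
```

```text
t 3.9 tcp [0.4748 0.2282 0.1049] ang -90.5 tilt [-1.      0.0016  0.0082] gap 0.425 F [ 0.04 -0.85 -1.04] q6 1.81
 -> (0.478, 0.2295, 0.106, -90.6) units [-0.019 -0.022 -0.053] turn 0.02
```

View pics/g2.png

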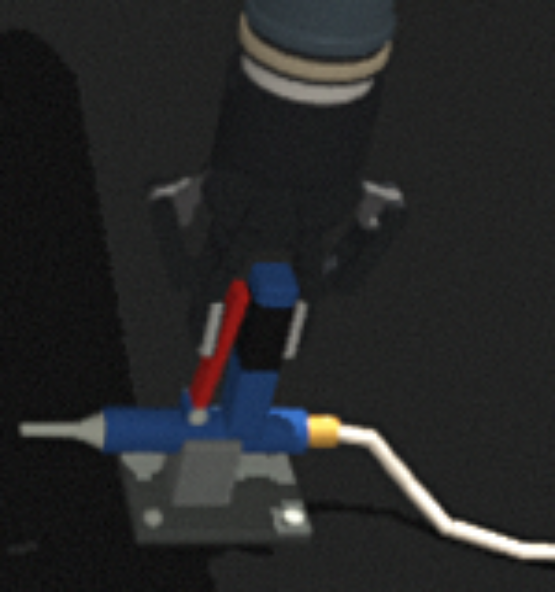

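The trigger tip now leans against the handle (238,285 → 262,285). The opening is 36 mm (35 expected), so it is fully squeezed, and it has been held over 0.5 s. I'll release.

step_arm(increments=[0, 0, 0, 0, 0, 0, 0, 0, 0, 0, 0, 0, 0, 0, 0, 0, 0, 0, 0, 0, 0, 0, 0, 0, 0])

```text
t: 4.58
tcp_pos: [0.475, 0.2285, 0.1051]
tool_rot: [-0.704, 0.004, 0.71, 0.003]
force: [-0.5, -0.3, 0.1]
finger_gap: 1.0
```

step_arm(increments=[0, 0, 0, 0, 0, 0, 0, 0, 0, 0, -0.7, 0, 0, 0, 0, -1.4, 0, 0, 0, 0, -2.1, 0, 0, 0, 0])

```text
t: 5.2
tcp_pos: [0.4757, 0.2286, 0.2323]
tool_rot: [-0.704, 0.004, 0.71, 0.003]
force: [0.9, -0.1, -0.4]
finger_gap: 1.002
```

```bash
python3 -c "
from h import *
i=snapshot('scene');h=cv2.cvtColor(i,cv2.COLOR_BGR2HSV);m=cv2.inRange(h,(0,200,90),(4,255,255))[150:240,400:490]
ys,xs=np.nonzero(m);print('red tip',xs[ys<ys.min()+4].mean()+400,ys.min()+150,'start 443,185')
# grip point of bracket: origin (.5702,-.2426) yaw -12.2
a=np.radians(-12.2);p=np.array([.5702,-.2426])-.005*np.array([np.cos(a),np.sin(a)]);print(p)
go(.5,0,.23,-102.2);go(*p,.15,-102.2)"
```

```text
red tip 443.46153846153845 185 start 443,185
[ 0.56531292 -0.24154338]
t 5.25 tcp [0.4791 0.2296 0.2379] ang -90.49 tilt [-1.     -0.0015 -0.0029] gap 1.0 F [1.19 0.44 2.99] q6 1.81
 -> (0.5, 0, 0.23, -102.2) units [ 0.126  3.823 -0.381] turn 2.34
t 5.25 tcp [0.4791 0.2296 0.2379] ang -90.49 tilt [-1.     -0.0015 -0.0029] gap 1.0 F [1.19 0.44 2.99] q6 1.81
 -> (np.float64(0.5653129205285695), np.float64(-0.24154337601772308), 0.15, -102.2) units [ 1.457  7.842 -1.499] turn 2.34
```

The trigger has sprung back (tip at its starting pixel). On to the bracket.

step_arm(increments=[0, 1, -0.2, 0.5, 0, 0, 2, -0.4, 1, 0, 0, 3, -0.6, 1.5, 0, 0, 4, -0.8, 2, 0, 0, 5, -1, 2.34, 0])

```text
t: 5.88
tcp_pos: [0.5367, -0.0728, 0.2375]
tool_rot: [0.704, -0.075, -0.702, -0.076]
force: [1.0, 1.1, -0.2]
finger_gap: 1.001
```

```bash
python3 -c "
from h import *
go(.5653,-.2415,.15,-102.2)"
```

```text
t 5.88 tcp [ 0.5367 -0.0728  0.2375] ang -102.25 tilt [-1.     -0.0023 -0.0029] gap 1.001 F [ 1.05  1.11 -0.15] q6 1.44
 -> (0.5653, -0.2415, 0.15, -102.2) units [ 1.455  2.649 -1.059] turn -0.01
```

step_arm(increments=[0, 0.9, -0.4, 0, 0, 0.2, 1.8, -0.75, 0, 0, 0.8, 2.65, -1.06, 0, 0, 1.2, 2.65, -1.06, 0, 0, 1.45, 2.65, -1.06, 0, 0])

```text
t: 6.5
tcp_pos: [0.5643, -0.2418, 0.1483]
tool_rot: [0.703, -0.075, -0.703, -0.077]
force: [-1.1, 1.2, -0.8]
finger_gap: 1.002
```

```bash
python3 -c "
from h import *
go(.5653,-.2415,.013,-102.2)
i=snapshot('scene');cv2.imwrite('pics/b1.png',cv2.resize(i[150:330,140:320],None,fx=3.3,fy=3.3))"
```

```text
t 6.5 tcp [ 0.5643 -0.2418  0.1483] ang -102.35 tilt [-1.0e+00 -3.5e-03 -3.0e-04] gap 1.002 F [-1.12  1.25 -0.76] q6 1.2
 -> (0.5653, -0.2415, 0.013, -102.2) units [ 2.256e+00 -1.000e-03 -1.400e-02] turn -0.03
```

View pics/b1.png

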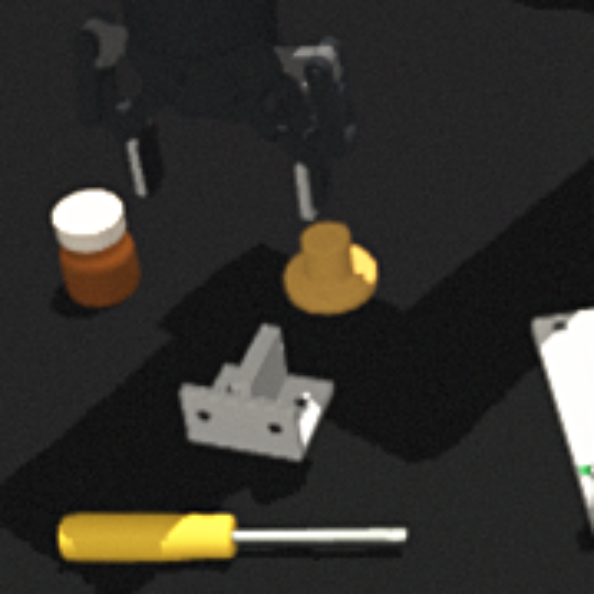

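The gripper is above the bracket, square to the web (262,365 in the crop); jar, brass flange and driver are clear. Descending and gripping.

step_arm(increments=[0.8, 0, 0, 0, 0, 1.5, 0, 0, 0, 0, 2.0, 0, -0.01, 0, 0, 2.25, 0, -0.01, 0, 0, 2.25, 0, -0.01, 0, 0])

```text
t: 7.18
tcp_pos: [0.564, -0.2393, 0.0118]
tool_rot: [-0.702, 0.073, 0.704, 0.077]
force: [-0.2, 0.6, 0.4]
finger_gap: 0.998
```

step_arm(increments=[0, 0, 0, 0, 0.4, 0, 0, 0, 0, 0.6, 0, 0, 0, 0, 0.75, 0, 0, 0, 0, 0.85, 0, 0, 0, 0, 1], grip_force=50)

```text
t: 7.8
tcp_pos: [0.5644, -0.2397, 0.0125]
tool_rot: [-0.703, 0.074, 0.704, 0.077]
force: [-1.0, 0.2, 3.8]
finger_gap: 0.138
```

step_arm(increments=[0, 0, 0, 0, 1, 0, 0, 0, 0, 1, 0, 0, 0, 0, 1, 0, 0, 0, 0, 1, 0, 0, 0, 0, 1])

```text
t: 8.43
tcp_pos: [0.5644, -0.2397, 0.0125]
tool_rot: [-0.703, 0.074, 0.704, 0.077]
force: [-0.8, -0.6, 2.9]
finger_gap: 0.135
```

```bash
python3 -c "
from h import *
go(.5653,-.2415,.013,-102.2)"
```

```text
t 8.43 tcp [ 0.5644 -0.2397  0.0125] ang -102.22 tilt [-1.     -0.0042  0.002 ] gap 0.135 F [-0.78 -0.64  2.9 ] q6 1.2
 -> (0.5653, -0.2415, 0.013, -102.2) units [-0.009  0.025 -0.022] turn -0.0
```

step_arm(increments=[-0.4, 0, 0, 0, 1, -0.9, 0, 0, 0, 1, -1.4, 0, 0, 0, 1, -1.7, 0, 0, 0, 1, -1.7, 0, 0, 0, 1])

```text
t: 9.05
tcp_pos: [0.565, -0.2405, 0.1153]
tool_rot: [0.703, -0.074, -0.703, -0.077]
force: [-0.6, 0.6, -2.0]
finger_gap: 0.136
```

```bash
python3 -c "
from h import *
go(.5451,-.0056,.115,-77.65)"
```

```text
t 9.05 tcp [ 0.565  -0.2405  0.1153] ang -102.23 tilt [-1.     -0.0035  0.    ] gap 0.136 F [-0.59  0.58 -2.04] q6 1.2
 -> (0.5451, -0.0056, 0.115, -77.65) units [ 0.018 -3.756  1.154] turn -4.92
```

step_arm(increments=[0, -0.5, 0.15, -0.7, 1, 0, -1.2, 0.35, -1.7, 1, 0, -2, 0.6, -2.7, 1, 0, -2.7, 0.83, -3.7, 1, 0, -3.3, 1.0, -4.5, 1])

```text
t: 9.68
tcp_pos: [0.5466, -0.0322, 0.1144]
tool_rot: [-0.703, -0.066, 0.705, -0.063]
force: [0.2, 0.4, -1.8]
finger_gap: 0.133
```

```bash
python3 -c "
from h import *
go(.5451,-.0056,.035,-77.65)"
```

```text
t 9.68 tcp [ 0.5466 -0.0322  0.1144] ang -79.56 tilt [-1.     -0.0051  0.0021] gap 0.133 F [ 0.23  0.44 -1.76] q6 1.12
 -> (0.5451, -0.0056, 0.035, -77.65) units [ 1.325 -0.434 -0.059] turn -0.38
```

step_arm(increments=[0, -0.3, -0.04, -0.3, 1, 0.3, -0.43, -0.06, -0.38, 1, 0.7, -0.43, -0.06, -0.38, 1, 1.1, -0.43, -0.06, -0.38, 1, 1.3, -0.43, -0.06, -0.38, 1])

```text
t: 10.3
tcp_pos: [0.5443, -0.0062, 0.0345]
tool_rot: [-0.701, -0.078, 0.705, -0.074]
force: [0.0, 0.0, -2.3]
finger_gap: 0.136
```

```bash
python3 -c "
from h import *
go(.5451,-.0056,.0255,-77.65)
a=snapshot('scene')[220:330,290:400]
cv2.imwrite('pics/p1.png',cv2.resize(a,None,fx=5.4,fy=5.4))"
```

```text
t 10.3 tcp [ 0.5443 -0.0062  0.0345] ang -77.71 tilt [-1.     -0.0063  0.0047] gap 0.136 F [ 0.03  0.04 -2.3 ] q6 1.13
 -> (0.5451, -0.0056, 0.0255, -77.65) units [ 0.151 -0.005 -0.015] turn -0.01
```

View pics/p1.png

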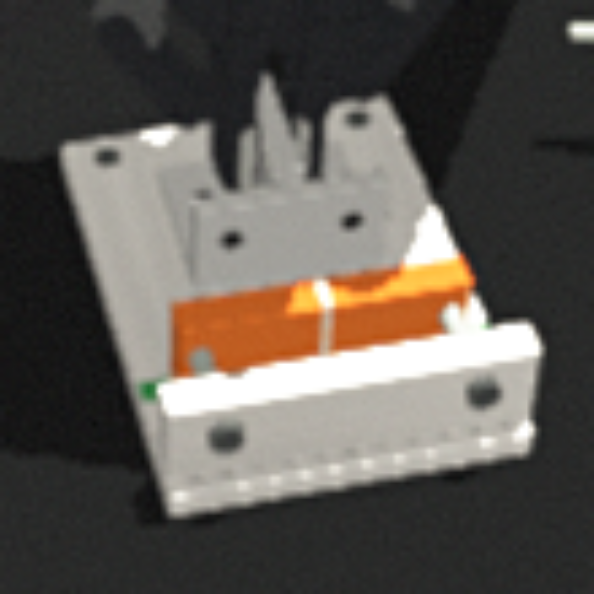

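The bracket is held just above the plate, square to the bar. Its flange holes are at (232,240) and (352,220), the white line's top at (322,285). I'll check the lateral offset numerically.

```bash
python3 -c "
from h import *
a=np.radians(12.35);d=np.array([np.cos(a),np.sin(a)]);n=np.array([-d[1],d[0]]);C=np.array([.5693,.0007])
def q(c,z):
  w=onz('scene',[[290+c[0]/5.4-.4,220+c[1]/5.4-.4]],z)[0,:2]-C; return (w@d).round(4),(w@n).round(4)
for c in((193,203),(391,172)):print('flange top',q(c,.062))
for c in((232,240),(352,220)):print('holes',q(c,.04),q(c,.046))
for c in((322,285),(174,303),(468,264)):print('line,bar ends',q(c,.048))
p=sense()['tcp_pos'][:2]-C;print('tcp in jig',p@d,p@n)
"
```

```text
flange top (np.float64(0.0076), np.float64(-0.0345))
flange top (np.float64(0.0075), np.float64(0.0374))
holes (np.float64(0.0069), np.float64(-0.0197)) (np.float64(0.0127), np.float64(-0.0213))
holes (np.float64(0.0064), np.float64(0.0247)) (np.float64(0.0122), np.float64(0.0227))
line,bar ends (np.float64(0.0428), np.float64(0.003))
line,bar ends (np.float64(0.04), np.float64(-0.0488))
line,bar ends (np.float64(0.0441), np.float64(0.0554))
tcp in jig -0.026231221805427758 -0.0012021068854468702
```

step_arm(increments=[0.05, 0, 0, 0, 1, 0.09, 0, 0, 0, 1, 0.12, 0, 0, 0, 1, 0.14, 0, 0, 0, 1, 0.14, 0, 0, 0, 1])

```text
t: 10.98
tcp_pos: [0.544, -0.006, 0.0256]
tool_rot: [-0.701, -0.078, 0.705, -0.074]
force: [-0.0, -0.3, -2.1]
finger_gap: 0.131
```

step_arm(increments=[0, -0.02, -0.1, 0, 1, 0, -0.02, -0.2, 0, 1, 0, -0.02, -0.3, 0, 1, 0, -0.02, -0.36, 0, 1, 0, -0.02, -0.36, 0, 1])

```text
t: 11.6
tcp_pos: [0.5652, -0.0002, 0.0255]
tool_rot: [-0.701, -0.078, 0.705, -0.074]
force: [0.2, -1.0, -2.3]
finger_gap: 0.135
```

step_arm(increments=[0.01, 0, 0, 0, 1, 0.02, 0, 0, 0, 1, 0.03, 0, 0, 0, 1, 0.03, 0, 0, 0, 1, 0.03, 0, 0, 0, 1])

```text
t: 12.22
tcp_pos: [0.5649, -0.0001, 0.0246]
tool_rot: [-0.701, -0.078, 0.705, -0.074]
force: [-2.1, 0.2, 5.6]
finger_gap: 0.129
```

```bash
cat >> h.py <<'E'
def jig():
    a=np.radians(12.35);d=np.array([np.cos(a),np.sin(a)]);n=np.array([-d[1],d[0]]);C=np.array([.5693,.0007])
    s=sense();p=s['tcp_pos'][:2]-C;F=s["force"];print("jig x,y mm",p@d*1e3,p@n*1e3,"Fx,Fy,Fz",F[:2]@d,F[:2]@n,F[2])
    go(.55,0,.025,-77.65)
E
python3 -c "
from h import *
jig()"
```

```text
jig x,y mm -4.513719483590261 0.17402207133305053 Fx,Fy,Fz -1.9756169333908513 0.6470629307164452 5.580357131800131
t 12.22 tcp [ 5.649e-01 -1.000e-04  2.460e-02] ang -77.7 tilt [-1.     -0.0065  0.0052] gap 0.129 F [-2.07  0.21  5.58] q6 1.15
 -> (0.55, 0, 0.025, -77.65) units [-0.006 -0.054  0.242] turn -0.01
```

step_arm(increments=[0, 0, -0.02, 0, 1, 0, 0, -0.04, 0, 1, 0, 0, -0.06, 0, 1, 0, 0, -0.08, 0, 1, 0, 0, -0.1, 0, 1])

```text
t: 12.85
tcp_pos: [0.5697, 0.0011, 0.0246]
tool_rot: [-0.7, -0.078, 0.706, -0.074]
force: [-6.6, -3.3, 6.7]
finger_gap: 0.13
```

```bash
python3 -c "
from h import *
jig()"
```

```text
jig x,y mm 0.5172939255429533 0.2660156348010724 Fx,Fy,Fz -7.199288063097109 -1.833128922524871 6.67528128688145
t 12.85 tcp [0.5697 0.0011 0.0246] ang -77.66 tilt [-0.9999 -0.0068  0.0075] gap 0.13 F [-6.64 -3.33  6.68] q6 1.16
 -> (0.55, 0, 0.025, -77.65) units [-0.004 -0.053  0.325] turn -0.0
```

step_arm(increments=[-0.01, 0, -0.02, 0, 1, -0.01, 0, -0.04, 0, 1, -0.01, 0, -0.06, 0, 1, -0.01, 0, -0.07, 0, 1, -0.01, 0, -0.08, 0, 1])

```text
t: 13.48
tcp_pos: [0.5712, 0.0016, 0.0249]
tool_rot: [-0.697, -0.079, 0.708, -0.074]
force: [-8.9, -4.3, 5.8]
finger_gap: 0.138
```

```bash
python3 -c "
from h import *
jig()"
```

```text
jig x,y mm 2.0279150689495316 0.4615900905168506 Fx,Fy,Fz -9.645220791739192 -2.295934925832166 5.75122217627062
t 13.47 tcp [0.5712 0.0016 0.0249] ang -77.59 tilt [-0.9999 -0.0079  0.0147] gap 0.138 F [-8.93 -4.31  5.75] q6 1.16
 -> (0.55, 0, 0.025, -77.65) units [ 0.004 -0.05   0.35 ] turn 0.01
```

step_arm(increments=[-0.01, 0, -0.03, 0, 1, -0.01, 0, -0.06, 0, 1, -0.01, 0, -0.08, 0, 1, -0.01, 0, -0.1, 0, 1, -0.01, 0, -0.1, 0, 1])

```text
t: 14.1
tcp_pos: [0.5728, 0.0022, 0.0252]
tool_rot: [-0.694, -0.079, 0.712, -0.075]
force: [-9.3, -5.6, 7.9]
finger_gap: 0.137
```

```bash
python3 -c "
from h import *
jig()"
```

```text
jig x,y mm 3.7113272971264037 0.7679960177234488 Fx,Fy,Fz -10.240841538644421 -3.5156073190378185 7.9175924071700035
t 14.1 tcp [0.5728 0.0022 0.0252] ang -77.5 tilt [-0.9997 -0.0093  0.0239] gap 0.137 F [-9.25 -5.62  7.92] q6 1.16
 -> (0.55, 0, 0.025, -77.65) units [ 0.012 -0.046  0.378] turn 0.03
```

step_arm(increments=[0, 0, -0.05, 0, 1, 0, 0, -0.08, 0, 1, 0, 0, -0.11, 0, 1, 0, 0, -0.13, 0, 1, 0, 0, -0.13, 0, 1])

```text
t: 14.72
tcp_pos: [0.5746, 0.003, 0.0255]
tool_rot: [-0.69, -0.08, 0.716, -0.075]
force: [-13.4, -7.2, 14.5]
finger_gap: 0.133
```

```bash
python3 -c "
from h import *
jig()
a=snapshot('scene')[220:330,290:400]; b=snapshot('top')[190:290,260:360]
cv2.imwrite('pics/p2.png',np.hstack([cv2.resize(a,(400,400)),cv2.resize(b,(400,400))]))
jig()"
```

```text
jig x,y mm 5.686974383621775 1.1057302989402535 Fx,Fy,Fz -14.60447005048003 -4.179692756960323 14.530285386596075
t 14.72 tcp [0.5746 0.003  0.0255] ang -77.4 tilt [-0.9993 -0.0109  0.0361] gap 0.133 F [-13.37  -7.21  14.53] q6 1.17
 -> (0.55, 0, 0.025, -77.65) units [ 0.024 -0.041  0.411] turn 0.05
jig x,y mm 5.67809210411159 1.099068956123953 Fx,Fy,Fz -14.983374073377172 -2.8312028455255698 14.472771719331048
t 14.82 tcp [0.5746 0.003  0.0255] ang -77.41 tilt [-0.9993 -0.011   0.036 ] gap 0.136 F [-14.03  -5.97  14.47] q6 1.17
 -> (0.55, 0, 0.025, -77.65) units [ 0.024 -0.041  0.411] turn 0.05
```

View pics/p2.png

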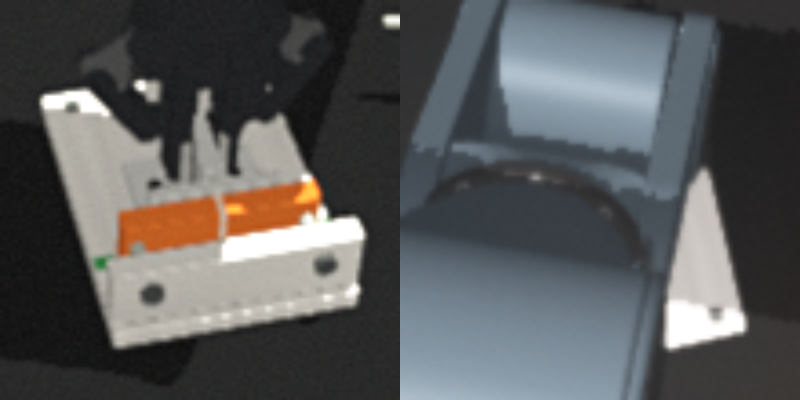

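The pressed view shows the flange against the bar all along its width, with the white line at about (222,215) in the left half. The arm hides the top view. I'll measure the bar's shift from the orange mask, and look at one enlarged view for uprightness.

Run:
```python
from h import *
s0=cv2.imread("pics/scene0.png");s1=snapshot("scene");cv2.imwrite("pics/s1.png",s1)
a=np.radians(12.35);d=np.array([np.cos(a),np.sin(a)]);n=np.array([-d[1],d[0]]);C=np.array([.5693,.0007])
def jc(px,z): w=onz("scene",px,z)[:,:2]-C; return np.c_[w@d,w@n]*1e3
for i in(s0,s1):
    h=cv2.cvtColor(i,cv2.COLOR_BGR2HSV);m=cv2.inRange(h,(5,150,60),(20,255,255));m[:,:318]=0;m[:260]=0;m[300:]=0;m[:,385:]=0
    ys,xs=np.nonzero(m);lo=xs.min();hi=xs.max()
    # top (far) edge of mask per column = front face's top edge at rest
    cols=[c for c in range(lo+3,hi-3) if m[:,c].any()]
    t=np.array([(c,np.nonzero(m[:,c])[0][0]-.5) for c in cols])
    J=jc(t,.048);print("front top edge x: median",np.median(J[:,0]).round(1),"left",J[:12,0].mean().round(1),"right",J[-12:,0].mean().round(1),"cols",lo,hi,"ends y",jc([[lo-.5,285],[hi+.5,275]],.04)[:,1].round(1))
cv2.imwrite("pics/p3.png",cv2.resize(s1[235:310,305:405],(800,600),interpolation=cv2.INTER_CUBIC))
jig()
```

```text
front top edge x: median 41.8 left 41.7 right 41.7 cols 322 377 ends y [-53.   55.5]
front top edge x: median 46.1 left 45.9 right 46.3 cols 323 378 ends y [-51.2  57.3]
jig x,y mm 5.6919082752557495 1.0692235081885921 Fx,Fy,Fz -14.434422577075193 -3.9877419004286443 15.21128982425555
t 14.88 tcp [0.5746 0.003  0.0255] ang -77.4 tilt [-0.9993 -0.0109  0.036 ] gap 0.134 F [-13.25  -6.98  15.21] q6 1.17
 -> (0.55, 0, 0.025, -77.65) units [ 0.024 -0.041  0.411] turn 0.05
```

View pics/p3.png

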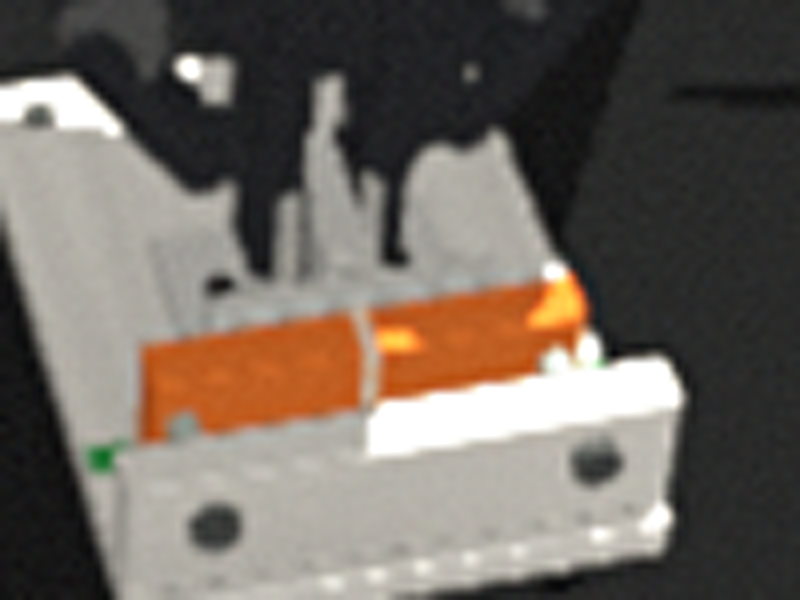

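step_arm(increments=[-0.01, 0, -0.06, 0, 1, -0.01, 0, -0.1, 0, 1, -0.01, 0, -0.12, 0, 1, -0.01, 0, -0.12, 0, 1, -0.01, 0, -0.12, 0, 1])

```text
t: 15.5
tcp_pos: [0.5755, 0.0034, 0.026]
tool_rot: [-0.685, -0.081, 0.72, -0.076]
force: [-14.0, -8.4, 13.0]
finger_gap: 0.131
```

Run:
```python
from h import *
a=np.radians(12.35);d=np.array([np.cos(a),np.sin(a)]);n=np.array([-d[1],d[0]]);C=np.array([.5693,.0007])
jig()
for k in range(2):
    s1=snapshot("scene");h=cv2.cvtColor(s1,cv2.COLOR_BGR2HSV);m=cv2.inRange(h,(5,150,60),(20,255,255));m[:,:318]=0;m[:260]=0;m[300:]=0;m[:,385:]=0
    t=np.array([(c,np.nonzero(m[:,c])[0][0]-.5) for c in range(326,375) if m[:,c].any()])
    print(((onz("scene",t,.048)[:,:2]-C)@d).mean()*1e3, "rest 41.8")
jig()
h=cv2.inRange(cv2.cvtColor(s1,cv2.COLOR_BGR2HSV),(0,200,90),(4,255,255))[150:240,400:490];ys,xs=np.nonzero(h);print("red tip",xs[ys<ys.min()+4].mean()+400,ys.min()+150)
```

```text
jig x,y mm 6.628378309938647 1.280394896747903 Fx,Fy,Fz -15.44794690534237 -5.2342181127460075 12.973248779607268
t 15.5 tcp [0.5755 0.0034 0.026 ] ang -77.32 tilt [-0.9987 -0.0126  0.0492] gap 0.131 F [-13.97  -8.42  12.97] q6 1.17
 -> (0.55, 0, 0.025, -77.65) units [ 0.038 -0.038  0.426] turn 0.07
47.25123403763683 rest 41.8
47.25123403763683 rest 41.8
jig x,y mm 6.640550068983531 1.290872865891987 Fx,Fy,Fz -14.794054141387058 -4.140120104052759 12.1366039541999
t 15.6 tcp [0.5755 0.0034 0.026 ] ang -77.32 tilt [-0.9987 -0.0126  0.0492] gap 0.134 F [-13.57  -7.21  12.14] q6 1.17
 -> (0.55, 0, 0.025, -77.65) units [ 0.038 -0.038  0.426] turn 0.07
red tip 443.625 186
```

```bash
python3 -c "
from station import *
print(sign_off())"
```

```text
the job is handed in; nothing more can be done
None
```

I squeezed the air-gun trigger home and let it spring back, then moved the bracket to the jig. I handed the job in at about 15.6 s, still holding the bracket pressed against the bar. The bracket leans about 2.9° forward; I judged that acceptable against the 5° limit and left it.

- **Trigger:** it was held squeezed for over 0.6 s, with the jaws 36 mm apart (35 mm expected). Its tip returned to the starting pixel, within a pixel at the last check.
- **Bar travel:** the camera gives about 5.5 mm and the arm's position about 7 mm, against the 7 mm half-way mark. By the spring figures that is about 9.5–10.8 N. It was steady over the last readings.
- **Wrist force:** the sensor reads about 15 N along the push, more than the springs should give. I put the difference down to friction on the plate, because the gripper was also pressing down with about 14 N. I could not separate the two.
- **Alignment:** sideways the bracket is about 1–2 mm off the white line, and it is square to the bar within about 0.5°.
- **Tilt:** the tool pitched forward as it pushed, and the bracket seems to have followed. Its foot probably rests on the front edge, with the rear 2–3 mm up, rather than flat as you asked.
- **Other parts:** I moved the arm clear of the jar, brass flange and screwdriver. The last picture showing them was taken just before I gripped the bracket, so I did not check them again at the end.

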